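# Find the full tea tin by its weight and stand it in the tin stand

## Robot

A 6-joint arm with a two-finger parallel gripper is mounted at the origin on a cart in front of the work surface, level with it; the furniture and walls round the work are solid. World frame = base frame: x ahead of the robot, y to its left, z up, the work surface at z = 0. Lengths are in m, angles in rad, forces in N, time in s.
With the tool pointing down it reaches from about 0.35 to 0.8 m from the base axis. Payload 7.3 kg.
Tool frame: the origin (TCP) lies between the finger pads; the fingertips stand 25 mm ahead of it and the grasp point (between the pads) lies 6 mm ahead of it (r.tip_extent is the distance from the TCP to the fingertips, in m); z points along the fingers, y is the line along which they close (so a half turn about z gives the same grasp; the last joint's range is limited). The gripper opens to 85 mm and grips with 20 to 120 N. Pads are 22 mm wide; open, the fingers measure 114 mm over their backs; the gripper's body (76 mm by 85 mm) begins 54 mm behind the grasp point. The pads swing forward as they close: fully open they stand 13 mm farther back than shut.
Start: joints at [-1.347, 0.342, 1.524, -0, 1.275, -0.146], TCP at [0.19, -0.49, 0.256] pointing down, gripper open.
Joint ranges: [-2.53, 2.53], [-0.77, 2.02], [0.04, 2.7], [-1, 4.14], [0.28, 2.66], [-3.11, 3.11]. Speed limits (rad/s): [2.57, 2.57, 3.14, 3.14, 3.14, 3.14].

## Interface

Orientations are given as a unit quaternion [x, y, z, w].
In Python, from workcell import r, command_gripper, optics gives the robot as it stands. The module is installed in compiled form; this text tells all that it offers. Calls block until the motion is done:
- r.reach(position, orientation): joint-space move of the TCP to a pose.
- r.move_straight(position, orientation=None, speed=0.15, max_force=None): straight line of the TCP; orientation=None keeps the orientation; speed is the mean speed in m/s. With max_force (N) it stops when the force on the tool has changed by that much, and returns True; else False.
- r.movej(angles): joint-space move.
- command_gripper(opening, force=None): finger opening in m; force is the grip in N (None keeps the last); returns when the fingers have stopped.
- r.hold(seconds).
- r.solve_ik(position, orientation): joint angles nearest the present ones, or None.
- r.read_state(): the state.
- optics.get_image(name): name is "scene" or "side" or "wrist"; returns (picture, depth): 480x640x3 uint8, red, green, blue; 480x640 float32, m along the optical axis (not along the pixel's ray), 0 where there is no reading.
- optics.camera_model(name): a dict with "K" (3x3 intrinsics, pixels), "k1" (the pictures are not rectified: a ray, as slopes to the right and down, at radius r is drawn at 1 + k1 r^2 times it, then the intrinsics apply), "R" (3x3) and "t" (3): a world point X has camera coordinates R X + t; the wrist camera has in their place "tool_from_camera" (4x4, takes a point from camera to tool coordinates, whose origin is the TCP and whose axes are the flange's). Camera axes: x right, y down, z forward; pixel columns grow to the right and rows downward; lengths in m; the calibration is good to about 2 mm. A picture is of the moment at which its call begins: read the wrist's pose just before it. camera_model takes no time and is no camera call.
A pose or a line that the arm cannot do raises r.PlanningError and nothing moves.
- r.finish_job(): hands the job in; it is judged then, once.
The state is a dict: "time_s": time; "joint_positions": joint angles; "dq": joint speeds; "tau": joint torques, N m; "eef_pos": TCP position; "eef_rot": TCP orientation; "contact_force": force on the tool from outside, world axes, zero at the start; "torque": the same for the moment, N m; "grip_width": finger opening in m; "grip_force": force on a finger pad.
Only numpy, scipy, OpenCV 4.12 (cv2) and the standard library are available. Lean on these libraries where they do the work, as an engineer would, in place of code of your own. Each camera call takes 0.05 s, during which the arm holds its last target. There are 200 camera calls.

## Task

One of the three identical tea tins in the tray is still full; lift them to feel which one is heavy, and stand the full tin upright on the floor of the wooden stand, its broad way reaching from cheek to cheek. The stand's cheeks leave no room for fingers at the tin's narrow sides, so put the tin down on the worktop and take it again by its two broad faces first. Leave the two empty tins standing upright in the tray, and do not topple any tin or disturb the other things around.

Things in the scene. Friction and masses are not known exactly. Their poses are not given: they have to be found in the camera images.
- tin_a_center (a point): centre of one of three identical closed blue tea tins with a brass band under the lid: upright box 44 mm (its x) by 60 mm (its y) by 105 mm (its z, up); this point is half-way up, 52.5 mm above its underside. Exactly one of the three, not always the same, is full and weighs 370 to 530 g; the other two are empty and weigh 100 to 150 g. They look alike
- tin_b_center (a point): centre of one of three identical closed blue tea tins with a brass band under the lid: upright box 44 mm (its x) by 60 mm (its y) by 105 mm (its z, up); this point is half-way up, 52.5 mm above its underside. Exactly one of the three, not always the same, is full and weighs 370 to 530 g; the other two are empty and weigh 100 to 150 g. They look alike
- tin_c_center (a point): centre of one of three identical closed blue tea tins with a brass band under the lid: upright box 44 mm (its x) by 60 mm (its y) by 105 mm (its z, up); this point is half-way up, 52.5 mm above its underside. Exactly one of the three, not always the same, is full and weighs 370 to 530 g; the other two are empty and weigh 100 to 150 g. They look alike
- tin_a: the same tin as tin_a_center; origin at the centre of its underside, z up
- tin_b: the same tin as tin_b_center; origin at the centre of its underside, z up
- tin_c: the same tin as tin_c_center; origin at the centre of its underside, z up
- tray: low dark wooden tray, fixed, 172 mm (its x) by 84 mm (its y), rim 18 mm high, walls and floor 5 mm thick; origin at the centre of its underside on the worktop, z up. The tins stand in it in one row along its x, about 51 mm apart (gaps of 4 to 9 mm), each with its 44 mm width along the tray's x and its 60 mm along the tray's y, so that in the row a tin can only be taken across its 60 mm
- stand: pale wooden stand for one tin, fixed; 68 mm (its x) by 100 mm (its y); base 10 mm thick, two upright cheeks 12 mm thick at its +y and -y sides, 74 mm apart inside, tops 122 mm above the worktop; open to -x and +x but for two steel lips 8 mm high above the base, 54 mm apart inside. A tin fits only with its 60 mm along the stand's y and its 44 mm along the stand's x, held by fingers that close along the stand's x. Origin at the centre of its underside on the worktop, z up
- stand_floor (a point): centre of the stand's floor, 10 mm above the worktop, axes as the stand's; where the underside of the full tin goes
- kitchen_timer: red and white wind-up kitchen timer, 60 mm wide and 48 mm high; origin under its centre; a bystander, to be left where it is
- mug: white mug with dark dots, 82 mm wide, 91 mm high; origin at its underside; a bystander, to be left where it is
- espresso_cup: white espresso cup, 60 mm wide, 50 mm high; origin at its underside; a bystander, to be left where it is
- peeler: yellow peeler lying on the worktop, 170 mm by 25 mm by 18 mm; origin at its underside; a bystander, to be left where it is
- garlic: bulb of garlic, 60 mm wide, 58 mm high; origin at its underside; a bystander, to be left where it is

How it is judged:
At the end, for the whole second after the job is handed in: The full tin rests with its weight on the stand's floor (12 mm along x, 14 mm along y, 4 mm in height, 0.3 rad square, 60 mm side from cheek to cheek); both empty tins stand on the tray's floor (centre within 66 mm along its x, 20 mm along its y); all at rest, upright within 0.09 rad ((((x of tin_a_center in the frame of stand_floor between -0.012 and 0.012 m and y of tin_a_center in the frame of stand_floor between -0.014 and 0.014 m and z of tin_a_center in the frame of stand_floor between 0.0485 and 0.0565 m and angle between tin_a_center's own z axis and vertical below 0.09 rad and angle between the y axis of tin_a_center and the y axis of stand_floor, either way round below 0.3 rad and contact force between tin_a and stand above 2.6 N and linear speed of tin_a below 0.02 m/s) and (x of tin_b_center in the frame of tray between -0.066 and 0.066 m and y of tin_b_center in the frame of tray between -0.02 and 0.02 m and z of tin_b_center in the frame of tray between 0.0535 and 0.0615 m and angle between tin_b_center's own z axis and vertical below 0.09 rad and linear speed of tin_b below 0.02 m/s) and (x of tin_c_center in the frame of tray between -0.066 and 0.066 m and y of tin_c_center in the frame of tray between -0.02 and 0.02 m and z of tin_c_center in the frame of tray between 0.0535 and 0.0615 m and angle between tin_c_center's own z axis and vertical below 0.09 rad and linear speed of tin_c below 0.02 m/s)) or ((x of tin_b_center in the frame of stand_floor between -0.012 and 0.012 m and y of tin_b_center in the frame of stand_floor between -0.014 and 0.014 m and z of tin_b_center in the frame of stand_floor between 0.0485 and 0.0565 m and angle between tin_b_center's own z axis and vertical below 0.09 rad and angle between the y axis of tin_b_center and the y axis of stand_floor, either way round below 0.3 rad and contact force between tin_b and stand above 2.6 N and linear speed of tin_b below 0.02 m/s) and (x of tin_a_center in the frame of tray between -0.066 and 0.066 m and y of tin_a_center in the frame of tray between -0.02 and 0.02 m and z of tin_a_center in the frame of tray between 0.0535 and 0.0615 m and angle between tin_a_center's own z axis and vertical below 0.09 rad and linear speed of tin_a below 0.02 m/s) and (x of tin_c_center in the frame of tray between -0.066 and 0.066 m and y of tin_c_center in the frame of tray between -0.02 and 0.02 m and z of tin_c_center in the frame of tray between 0.0535 and 0.0615 m and angle between tin_c_center's own z axis and vertical below 0.09 rad and linear speed of tin_c below 0.02 m/s)) or ((x of tin_c_center in the frame of stand_floor between -0.012 and 0.012 m and y of tin_c_center in the frame of stand_floor between -0.014 and 0.014 m and z of tin_c_center in the frame of stand_floor between 0.0485 and 0.0565 m and angle between tin_c_center's own z axis and vertical below 0.09 rad and angle between the y axis of tin_c_center and the y axis of stand_floor, either way round below 0.3 rad and contact force between tin_c and stand above 2.6 N and linear speed of tin_c below 0.02 m/s) and (x of tin_a_center in the frame of tray between -0.066 and 0.066 m and y of tin_a_center in the frame of tray between -0.02 and 0.02 m and z of tin_a_center in the frame of tray between 0.0535 and 0.0615 m and angle between tin_a_center's own z axis and vertical below 0.09 rad and linear speed of tin_a below 0.02 m/s) and (x of tin_b_center in the frame of tray between -0.066 and 0.066 m and y of tin_b_center in the frame of tray between -0.02 and 0.02 m and z of tin_b_center in the frame of tray between 0.0535 and 0.0615 m and angle between tin_b_center's own z axis and vertical below 0.09 rad and linear speed of tin_b below 0.02 m/s)))); the robot touches nothing.
It fails at once if a tin is toppled (leans more than 0.6 rad) (angle between any of tin_a_center, tin_b_center, tin_c_center's own z axis and vertical above 0.6 rad).
It fails at once if the timer, mug, espresso cup, peeler or garlic is pushed more than 30 mm from its place (distance of any of kitchen_timer, mug, espresso_cup, peeler, garlic from where it was at the start of the episode above 0.03 m).
It also fails if it takes over 72 s, if anything falls off the work surface, if the arm or the gripper's body presses on something with over 40 N, if the wrist force passes 120 N, or if a joint passes its speed limit or range.

## Working session

There is one attempt and no reset: what is moved stays moved. The work goes in short steps, each a Python script; the robot and the scene stay as the last script left them, time stands still between calls to the robot, and variables do not carry over. Pictures are saved under pics/ and viewed, at most 10 in all, crops included, and the job is handed in when it is done.

```bash
mkdir -p pics
cat > h.py <<'E'
import numpy as np, cv2
from workcell import r, command_gripper, optics
from scipy.spatial.transform import Rotation as Ro
def down(yaw):  # tool y (closing line) at angle yaw from world y... closing dir = yaw+90deg, z down
    c=np.array([np.cos(yaw),np.sin(yaw),0]); z=np.array([0,0,-1.]); x=np.cross(c,z)
    return Ro.from_matrix(np.c_[x,c,z]).as_quat()   # yaw = world angle of closing direction
def cloud(name):
    m=optics.camera_model(name); s=r.read_state(); im,d=optics.get_image(name)
    K=np.array(m["K"]); v,u=np.mgrid[0:480,0:640]
    D=np.array([m["k1"],0,0,0,0.])
    p=cv2.undistortPoints(np.stack([u.ravel(),v.ravel()],1).astype(np.float64)[:,None],K,D)[:,0]
    z=d.ravel().astype(float); P=np.c_[p*z[:,None],z]
    if name=="wrist":
        T=np.array(m["tool_from_camera"]); P=P@T[:3,:3].T+T[:3,3]
        P=P@Ro.from_quat(s["eef_rot"]).as_matrix().T+s["eef_pos"]
    else: P=(P-np.array(m["t"]))@np.array(m["R"])
    P[z==0]=np.nan
    return im,P.reshape(480,640,3)
E
python3 - <<'E'
from h import *
im=[]
for n in("scene","side"):
    i,P=cloud(n); im.append(i); np.savez(n,i=i,P=P)
    cv2.imwrite(f"pics/{n}0.png",i[...,::-1])
s=r.read_state(); print(s["time_s"],s["eef_rot"],s["contact_force"],optics.camera_model("wrist"))
E
```

```text
0.1 [ 9.82955789e-01  1.83840655e-01 -1.09724373e-05 -7.27712524e-04] [0.12297796 0.09698088 0.0611682 ] {'K': array([[432.14621649,   0.        , 326.23817148],
       [  0.        , 432.14621649, 246.94113702],
       [  0.        ,   0.        ,   1.        ]]), 'k1': -0.08203077107312078, 'tool_from_camera': array([[ 1.41216903e-03, -9.60207002e-01, -2.79285731e-01,
         7.20252324e-02],
       [ 9.99998012e-01,  1.74920404e-03, -9.57556059e-04,
        -3.06284609e-04],
       [ 1.40797976e-03, -2.79283823e-01,  9.60207563e-01,
        -1.17805513e-01],
       [ 0.00000000e+00,  0.00000000e+00,  0.00000000e+00,
         1.00000000e+00]])}
```

View pics/scene0.png

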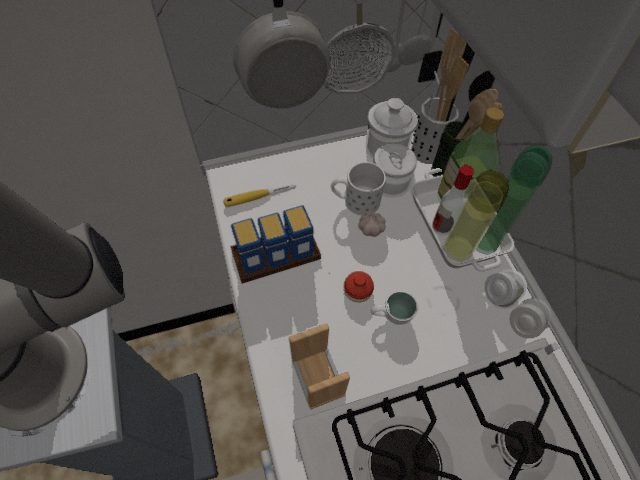

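View pics/side0.png

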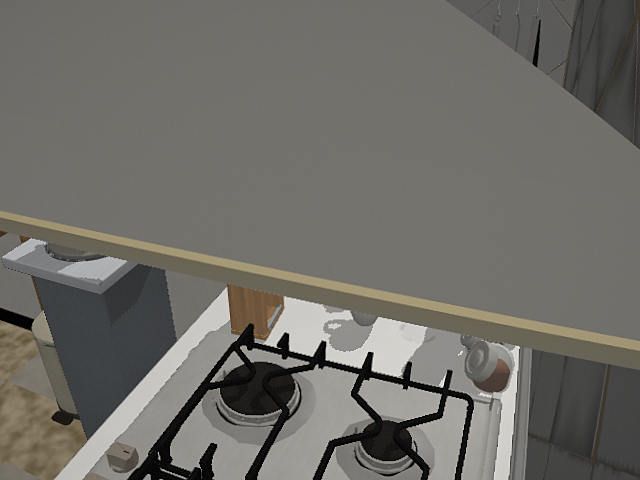

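The scene view shows three tins with yellow tops at about (247,231), (272,224) and (298,215), in a dark tray. The stand is at (318,368), the timer at (359,286), the cup at (400,307), the garlic at (372,224) and the mug at (364,188). In the side view a cupboard hides everything but the stand. Next I measure.

Run:
```python
import numpy as np,cv2
f=np.load("scene.npz");P=f["P"];i=f["i"]
z=P[...,2]
v,u=np.mgrid[0:480,0:640]
print("table z",np.nanmedian(z[300:330,285:330]))
def comps(m,name):
    n,l,st,c=cv2.connectedComponentsWithStats(m.astype(np.uint8))
    for k in range(1,n):
        if st[k,4]<40: continue
        q=P[l==k]; (cx,cy),wh,a=cv2.minAreaRect(q[:,:2].astype(np.float32)*1000)
        print(name,c[k].round(),st[k,4],"ctr",round(cx,1),round(cy,1),np.round(wh,1),round(a,1),"z",np.median(q[:,2]).round(4), "mean",q.mean(0).round(4))
comps((z>.10)&(z<.118)&(u<320)&(u>225)&(v>190)&(v<270),"tin")
comps((z>.112)&(z<.13)&(u<355)&(u>280)&(v>315)&(v<410),"cheek")
comps((z>.004)&(z<.016)&(u<355)&(u>280)&(v>315)&(v<410),"base")
comps((z>.03)&(z<.06)&(u<430)&(u>335)&(v>260)&(v<330),"timer/cup")
comps((z>.02)&(z<.12)&(u<390)&(u>330)&(v>150)&(v<240),"garlic/mug")
comps((z>.006)&(z<.03)&(u<300)&(u>215)&(v>170)&(v<210),"peeler")
# anything overhead near workspace
q=P[(z>.2)&(P[...,0]>.2)&(P[...,0]<.85)&(abs(P[...,1])<.5)]
print(len(q), np.nanmin(q,0) if len(q) else "", np.nanmax(q,0) if len(q) else "")
for uv in [(208,165),(240,330),(366,130),(300,425)]: print(uv,P[uv[1],uv[0]].round(3))
```

```text
table z -0.0006460873022060354
tin [297. 220.] 644 ctr 557.4 118.0 [44.6 61. ] 2.4 z 0.1094 mean [0.5565 0.115  0.109 ]
tin [271. 228.] 662 ctr 505.7 116.0 [44.3 62. ] 2.5 z 0.1095 mean [0.5051 0.1125 0.1091]
tin [245. 234.] 643 ctr 455.5 117.5 [42.4 61. ] 4.0 z 0.1097 mean [0.4553 0.1138 0.1092]
cheek [308. 334.] 342 ctr 512.1 -109.1 [68.3 13.2] 5.0 z 0.1204 mean [ 0.5116 -0.1105  0.12  ]
cheek [328. 383.] 384 ctr 518.7 -195.0 [68.6 12.9] 4.1 z 0.1205 mean [ 0.5185 -0.1957  0.1202]
base [315. 368.] 875 ctr 516.3 -138.9 [63.2 52.3] 3.4 z 0.0096 mean [ 0.5148 -0.1389  0.0098]
base [327. 401.] 71 ctr 518.7 -200.2 [68.2  7. ] 0.2 z 0.0089 mean [ 0.5174 -0.2006  0.0092]
base [345. 407.] 110 ctr 540.4 -215.0 [13.2 43.7] 72.0 z 0.0085 mean [ 0.5456 -0.2188  0.0082]
timer/cup [359. 283.] 527 ctr 642.7 -9.0 [52.6 52.6] 69.0 z 0.0366 mean [ 0.6417 -0.0118  0.0378]
timer/cup [397. 306.] 506 ctr 689.7 -86.1 [81.6 60. ] 15.6 z 0.0442 mean [ 0.6921 -0.08    0.0427]
garlic/mug [367. 190.] 2585 ctr 751.4 197.4 [202.  146.2] 35.7 z 0.0553 mean [0.7297 0.1845 0.0564]
peeler [245. 197.] 409 ctr 479.5 275.9 [105.  26.] 2.5 z 0.0145 mean [0.4757 0.2737 0.014 ]
64803 [ 0.20000496 -0.24236707  0.20001975] [0.84999694 0.42458897 0.70523096]
(208, 165) [0.412 0.399 0.007]
(240, 330) [ 0.349  0.33  -0.882]
(366, 130) [0.814 0.401 0.006]
(300, 425) [ 0.462 -0.226  0.007]
```

```bash
cat >> h.py <<'E'
def best(p,yaw):
    o=[]
    for y in (yaw,yaw+np.pi):
        q=r.solve_ik(p,down(y))
        if q is not None: o.append((abs(q[5]),y,q))
    return min(o,key=lambda a:a[0])
TINS=[(.5055,.1165,np.radians(92.5)),(.456,.1175,np.radians(92.5)),(.557,.118,np.radians(92.5))]
E
python3 - <<'E'
from h import *
for n in("scene","side"):
    P=np.load(n+".npz")["P"].reshape(-1,3)
    q=P[(P[:,2]>.16)&(P[:,0]>.15)&(P[:,0]<1)&(abs(P[:,1])<.7)]
    H,xe,ye=np.histogram2d(q[:,0],q[:,1],bins=[np.arange(.1,1.01,.1),np.arange(-.7,.71,.1)])
    print(n); 
    for a in range(9):
        print(xe[a].round(1),[ (round(float(q[(q[:,0]//.1==int(round(xe[a]*10)))&(q[:,1]>=ye[b])&(q[:,1]<ye[b+1])][:,2].min()),2) if ((q[:,0]//.1==int(round(xe[a]*10)))&(q[:,1]>=ye[b])&(q[:,1]<ye[b+1])).any() else '-') for b in range(14)])
for p,y in [((*t[:2],.2),t[2]) for t in TINS]+[((.47,-.01,.2),np.radians(y)) for y in(94.4,4.4)]+[((.515,-.152,.25),np.radians(4.4))]:
    b=best(p,y); print(p,np.degrees(b[1]),np.round(b[2],2))
E
```

```text
scene
0.1 ['-', '-', '-', '-', '-', '-', 0.19, 0.27, '-', '-', '-', 0.16, '-', '-']
0.2 ['-', '-', '-', '-', '-', '-', 0.19, 0.16, 0.23, '-', '-', 0.16, '-', '-']
0.3 ['-', '-', '-', '-', '-', '-', '-', '-', '-', '-', '-', 0.16, '-', '-']
0.4 ['-', '-', '-', '-', '-', '-', '-', '-', '-', '-', '-', 0.16, '-', '-']
0.5 ['-', '-', '-', '-', '-', '-', '-', '-', '-', '-', 0.21, 0.16, '-', '-']
0.6 ['-', '-', '-', '-', 0.59, 0.6, 0.6, '-', '-', '-', 0.19, 0.16, '-', '-']
0.7 ['-', '-', '-', '-', 0.59, '-', '-', '-', '-', '-', 0.16, 0.16, '-', '-']
0.8 ['-', '-', '-', '-', '-', '-', 0.16, 0.16, 0.16, '-', 0.19, 0.16, '-', '-']
0.9 ['-', '-', '-', 0.16, 0.16, 0.16, 0.16, 0.16, 0.16, 0.16, 0.16, 0.16, '-', '-']
side
0.1 ['-', '-', '-', '-', '-', '-', '-', '-', '-', '-', '-', '-', '-', '-']
0.2 ['-', '-', '-', '-', '-', '-', '-', '-', '-', '-', '-', '-', '-', '-']
0.3 ['-', '-', '-', '-', '-', '-', '-', '-', '-', '-', '-', '-', '-', '-']
0.4 ['-', '-', '-', '-', '-', '-', '-', '-', '-', '-', '-', '-', '-', '-']
0.5 ['-', '-', '-', '-', '-', '-', '-', '-', '-', '-', '-', '-', '-', '-']
0.6 ['-', '-', '-', '-', '-', '-', '-', '-', '-', '-', '-', '-', '-', '-']
0.7 ['-', '-', '-', '-', '-', '-', '-', '-', '-', '-', 0.52, 0.48, '-', '-']
0.8 ['-', '-', '-', '-', '-', '-', '-', '-', '-', '-', 0.43, 0.42, '-', '-']
0.9 ['-', 0.23, 0.16, 0.48, 0.47, 0.44, 0.43, 0.41, 0.4, 0.38, 0.37, 0.36, '-', '-']
(0.5055, 0.1165, 0.2) 92.5 [ 0.08  0.38  1.63 -0.    1.13 -1.54]
(0.456, 0.1175, 0.2) 92.5 [ 0.09  0.3   1.75 -0.    1.09 -1.53]
(0.557, 0.118, 0.2) 92.5 [ 0.07  0.47  1.48 -0.    1.19 -1.54]
(0.47, -0.01, 0.2) 274.40000000000003 [-0.18  0.3   1.76 -0.    1.09  1.31]
(0.47, -0.01, 0.2) 4.4 [-0.18  0.3   1.76 -0.    1.09 -0.26]
(0.515, -0.152, 0.25) 4.4 [-0.43  0.37  1.5  -0.    1.27 -0.51]
```

```bash
cat > weigh.py <<'E'
from h import *
import sys
k=int(sys.argv[1]); x,y,a=TINS[k]; q=down(a)
command_gripper(.085,40)
r.reach([x,y,.2],q); 
i,P=cloud("wrist"); m=(P[...,2]>.10)&(P[...,2]<.118)
n,l,st,c=cv2.connectedComponentsWithStats(m.astype(np.uint8))
for j in range(1,n):
    if st[j,4]>300:
        R=cv2.minAreaRect(P[l==j][:,:2].astype(np.float32)*1000); print(st[j,4],np.round(R[0],1),np.round(R[1],1),round(R[2],1))
print("stop",r.move_straight([x,y,.091],q,.12,max_force=10))
command_gripper(.05,40); r.hold(.3)
s=r.read_state(); print("width",s["grip_width"],s["grip_force"]); f0=s["contact_force"]
print(f0)
r.move_straight([x,y,.103],q,.05); r.hold(.5)
s=r.read_state(); print("lifted",s["contact_force"],s["torque"],s["grip_width"],s["time_s"])
E
python3 weigh.py 0
```

```text
11108 [455.8 119.2] [44.2 60.3] 4.0
9594 [506.  117.7] [43.7 60.3] 2.5
8173 [557.6 120.2] [44.5 60.2] 3.2
stop False
width 0.059885843237832165 43.978641629219055
[ 0.07812635 -0.42253773  5.75389625]
lifted [ 1.25853421  0.48650318 -2.02312634] [-0.03622077  0.02488926  0.00836274] 0.05973690136031637 5.4
```

```bash
cat > putback.py <<'E'
from h import *
s=r.read_state(); p=s["eef_pos"]; q=s["eef_rot"]
r.move_straight([p[0],p[1],.0915],q,.05,max_force=6); command_gripper(.085)
r.move_straight([p[0],p[1],.2],q,.15); r.hold(.2); print("free",r.read_state()["contact_force"],r.read_state()["time_s"])
E
sed -i 's/^TINS.*/TINS=[(.506,.1175,np.radians(92.5)),(.456,.1185,np.radians(93.5)),(.5575,.1195,np.radians(93))]/' h.py
python3 putback.py && python3 weigh.py 1
```

```text
free [ 0.04383721 -0.40841649 -0.30499678] 7.1417
9586 [455.2 119.3] [43.8 60.2] 4.1
8228 [505.9 117.6] [44.4 60.3] 2.0
5763 [553.5 119.9] [36.5 60.1] 4.1
stop False
width 0.05936934370785523 43.56269359588623
[ 0.07032983 -0.86559987  6.08510555]
lifted [ 1.26098067 -0.56021872 -0.70113239] [-0.02579024 -0.02619324  0.01335299] 0.059541163451598565 10.325
```

```bash
python3 putback.py && python3 weigh.py 2
```

```text
free [-0.44988238  0.67308657 -1.18837182] 12.0667
13156 [455.8 119.2] [44.2 60.6] 4.0
11244 [506.8 117.6] [44.4 60.3] 2.6
9676 [557.8 120.3] [43.7 60.2] 3.5
stop False
width 0.05939856901183098 44.75864231586456
[-0.25239777 -1.13338059  5.4663526 ]
lifted [ 0.09773361  0.36291459 -3.64742987] [-0.0199698   0.04870309 -0.03405517] 0.05988092857354085 15.425
```

Run:
```python
from h import *
F=[]
for _ in range(10): r.hold(.06); F.append(r.read_state()["contact_force"][2])
print("Fz",np.mean(F),np.std(F))
if np.mean(F)<-2.8:
    s=r.read_state();p=s["eef_pos"]
    r.move_straight([p[0],p[1],.22],None,.15)
    q=down(np.radians(94.4)); r.reach([.47,-.01,.2],q)
    r.move_straight([.47,-.01,.10],q,.12)
    print(r.move_straight([.47,-.01,.085],q,.03,max_force=5),r.read_state()["eef_pos"])
    command_gripper(.085); r.move_straight([.47,-.01,.22],q,.15)
    q=down(np.radians(4.4)); r.reach([.47,-.01,.22],q)
    i,P=cloud("wrist"); m=(P[...,2]>.095)&(P[...,2]<.113)
    cv2.imwrite("pics/w1.png",i[...,::-1])
    n,l,st,c=cv2.connectedComponentsWithStats(m.astype(np.uint8))
    for j in range(1,n):
        if st[j,4]>300:
            R=cv2.minAreaRect(P[l==j][:,:2].astype(np.float32)*1000); print(st[j,4],np.round(R[0],1),np.round(R[1],1),round(R[2],1),np.median(P[l==j][:,2]))
    s=r.read_state(); print(s["time_s"])
```

```text
Fz -4.5464302536171735 0.24756482144784667
True [ 0.46999156 -0.01026234  0.08670168]
5940 [456.7 104.5] [44.3 30.9] 4.3 0.11046268283102421
7083 [507.3 106.3] [44.8 38.4] 2.7 0.11052262929661126
7775 [470.8  -8.6] [44.1 59.7] 4.7 0.10527210733847833
1781 [ 513.6 -102.3] [67.5  4.6] 4.6 0.1042475384032086
21.9333
```

View pics/w1.png

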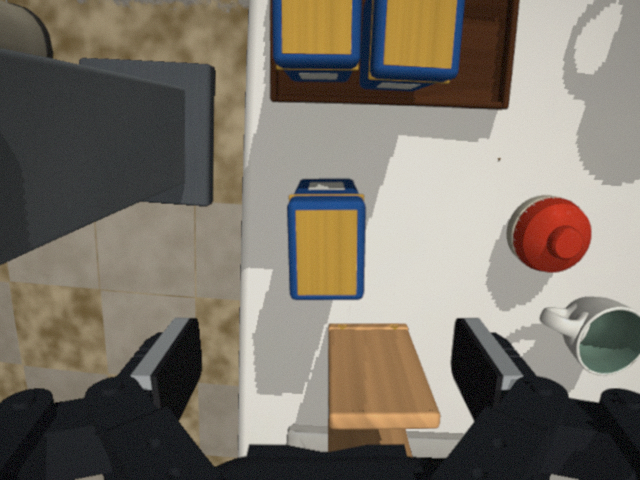

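The full tin (about 4.5 N) stands upright on the worktop, its top centred near pixel (327,250), and the stand is at the bottom around (385,400). I look at the stand from above before regrasping.

Run:
```python
from h import *
q=down(np.radians(4.4)); r.reach([.515,-.19,.30],q); r.hold(.2)
i,P=cloud("wrist"); x,y,z=P[...,0],P[...,1],P[...,2]
near=(abs(x-.515)<.06)&(abs(y+.152)<.07)
cs=[]
m=near&(z>.112)&(z<.13)
n,l,st,c=cv2.connectedComponentsWithStats(m.astype(np.uint8))
for j in range(1,n):
    if st[j,4]>200:
        R=cv2.minAreaRect(P[l==j][:,:2].astype(np.float32)*1000); cs.append(R[0]); print(st[j,4],np.round(R[0],1),np.round(R[1],1),round(R[2],1),np.median(z[l==j]))
c=np.array(cs); print("centre",c.mean(0),"floor z",np.median(z[near&(z<.014)&(z>.005)&(abs(x-.515)<.02)&(abs(y+.15)<.03)]))
q=down(np.radians(4.6)); X,Y=.4708,-.0088
r.reach([X,Y,.2],q); print(r.move_straight([X,Y,.091],q,.12,max_force=10))
command_gripper(.035,45); r.hold(.2); s=r.read_state(); print(s["grip_width"],s["grip_force"],s["eef_pos"])
r.move_straight([X,Y,.26],q,.15); s=r.read_state(); print(s["grip_width"],s["contact_force"],s["time_s"])
i,P=cloud("wrist"); cv2.imwrite("pics/w2.png",i[...,::-1])
```

```text
1859 [ 513.6 -107.3] [67.7 11.8] 3.9 0.12191372262669575
1711 [ 520.2 -192.2] [67.2 11.8] 4.5 0.12146896030818416
centre [ 516.9203186  -149.75270081] floor z 0.010211240442375036
False
0.04350885492322928 45.898398756980896 [ 0.47074832 -0.00881035  0.09146274]
0.04396600766418112 [ 0.1600059  -0.40641708 -4.91054077] 26.85
```

View pics/w2.png

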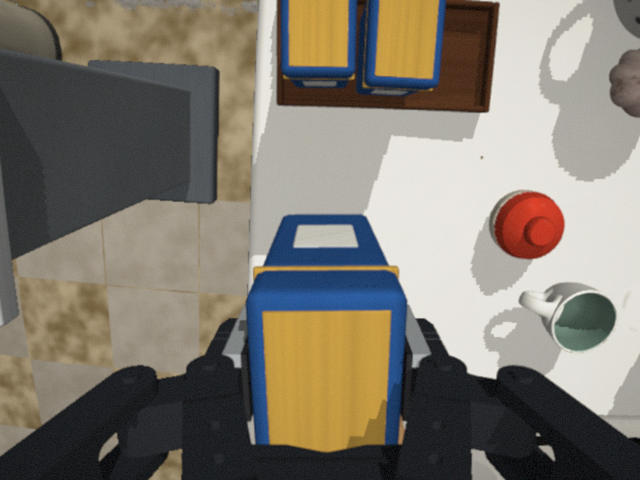

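The picture shows the full tin held squarely by its broad faces, its lid centred near (327,375). The two empty tins are upright in the tray at the top. Now I place it.

Run:
```python
from h import *
q=down(np.radians(4.4)); X,Y=.5168,-.1503
r.reach([X,Y,.26],q); 
print(r.move_straight([X,Y,.135],q,.1,max_force=8))
print(r.move_straight([X,Y,.0995],q,.03,max_force=6)); s=r.read_state(); print(s["eef_pos"],s["contact_force"],s["time_s"])
```

```text
False
True
[ 0.51664714 -0.15022952  0.10152536] [-1.44911011 -0.36712902  6.01808552] 29.975
```

Contact came at TCP z = 0.1015, which matches the expected floor height. I release, retreat and check.

Run:
```python
from h import *
command_gripper(.085); r.hold(.2); q=down(np.radians(4.4))
r.move_straight([.5168,-.1503,.26],q,.12); r.reach([.515,-.2,.30],q); r.hold(.3)
i,P=cloud("wrist"); cv2.imwrite("pics/w3.png",i[...,::-1])
z=P[...,2]; m=(z>.105)&(z<.1185)&(abs(P[...,0]-.517)<.06)&(abs(P[...,1]+.15)<.045)
R=cv2.minAreaRect(P[cv2.erode(m.astype(np.uint8),np.ones((3,3)))>0][:,:2].astype(np.float32)*1000); print(R,np.median(z[m]))
r.reach([.35,-.35,.3],q)
i,P=cloud("scene"); z=P[...,2]; m=(z>.09)&(z<.125); m[:,:225]=0;m[:,355:]=0;m[:190]=0;m[410:]=0
n,l,st,c=cv2.connectedComponentsWithStats(m.astype(np.uint8))
for j in range(1,n):
    if st[j,4]>100: R=cv2.minAreaRect(P[l==j][:,:2].astype(np.float32)*1000); print(c[j].round(),np.round(R[0],1),np.round(R[1],1),round(R[2],1),np.median(z[l==j]).round(4))
cv2.imwrite("pics/s3.png",i[...,::-1]); print(r.read_state()["time_s"])
```

```text
((516.3925170898438, -154.67694091796875), (61.340877532958984, 65.55754089355469), 3.9525885581970215) 0.11543000914173063
[272. 229.] [505.7 115.7] [44.5 61.3] 2.3 0.1094
[246. 235.] [455.4 117.4] [42.6 60.6] 3.9 0.1095
[318. 360.] [ 515.5 -152.3] [68.8 98.6] 4.2 0.115
33.8083
```

View pics/w3.png

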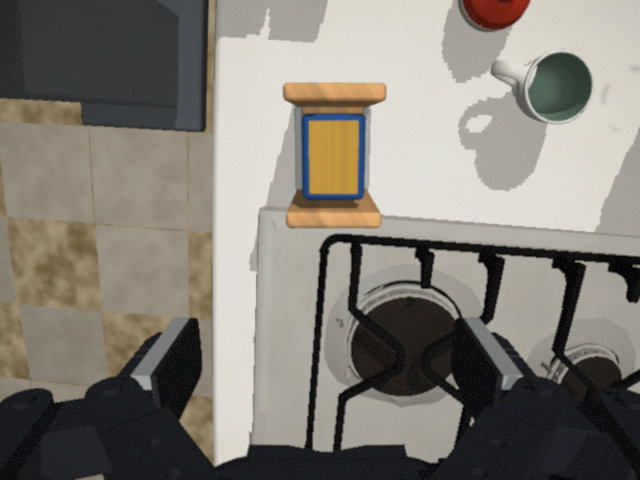

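View pics/s3.png

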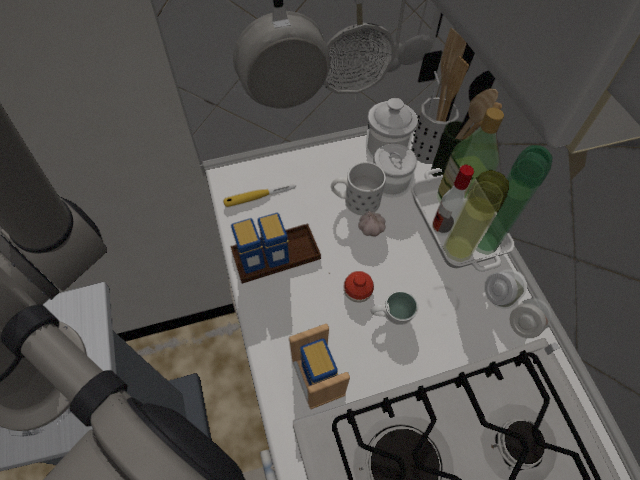

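The wrist view shows the tin centred and square between the cheeks at (333,155), with its top at 0.1154 m (0.115 m expected). In the scene view both empty tins stand in the tray at (247,232) and (272,225), and the bystanders have not moved.

```bash
python3 -c "
from h import *
print(r.finish_job())"
```

```text
the job is handed in; nothing more can be done
None
```

The full tin (about 4.5 N when lifted) stands upright on the stand's floor, broad way from cheek to cheek; both empty tins are upright in the tray, nothing else looked moved, and I handed the job in at about 34 s, with no verdict returned.

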